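# Make up the cold-store and the packing-line sampling kits

## Robot

A 6-joint arm with a two-finger parallel gripper is mounted at the origin on a cart in front of the work surface, level with it; the furniture and walls round the work are solid. World frame = base frame: x ahead of the robot, y to its left, z up, the work surface at z = 0. Lengths are in mm, angles in rad, forces in N, time in s.
With the tool pointing down it reaches from about 275 to 725 mm from the base axis. Payload 5.6 kg.
Tool frame: the origin (TCP) lies on the centre line of the jaws, within the pads' length; the fingertips stand 19 mm ahead of it and the grasp point (between the pads) is the TCP (bot.nose_length is the distance from the TCP to the fingertips, in mm); z points along the fingers, y is the line along which they close (so a half turn about z gives the same grasp; the last joint's range is limited). The gripper opens to 85 mm and grips with 20 to 120 N. Pads are 22 mm wide; open, the fingers measure 114 mm over their backs; the gripper's body (76 mm by 85 mm) begins 54 mm behind the grasp point. The pads swing forward as they close: fully open they stand 13 mm farther back than shut.
Start: joints at [-0.915, 0.255, 0.108, 0, -1.424, -0.285], TCP at [199.317, -512.607, 250.283] pointing down, gripper open.
Joint ranges: [-2.95, 2.95], [-1.21, 1.97], [-1.09, 1.5], [-2.87, 1.71], [-2.94, -0.07], [-3.05, 3.05]. Speed limits (rad/s): [2.57, 2.57, 3.14, 3.14, 3.14, 3.14].

## Interface

Orientations are given as a unit quaternion [w, x, y, z].
In Python, from cell import bot gives the robot as it stands. The module is installed in compiled form; this text tells all that it offers.
- The arm moves only by the tool step_arm, never from a script. Its argument "commands" is a list of rows, each a list of 7 numbers: the shift along the tool's x, y, z as a fraction of full scale, then the turn, a rotation vector about the tool's x, y, z as a fraction of full scale, then the closure, from 0 (fully open) to 1 (shut). In form: [[tx, ty, tz, ax, ay, az, jaw], ...]. A call has 1 to 10 rows; each row shifts and turns the commanded pose from where the row before left it, along the tool's axes as they then stand; what a row does not reach is not made up. Full scale, the value 1, is 0.25 m for a shift and pi rad for a turn. A row lasts 1/10 s, in which the tool goes at most 50 mm and 8.59 degrees, less where a joint would pass 70% of its speed; a pose out of reach is approached as far as the arm can. A call with a number of a shift or a turn outside -1 to 1 is refused whole. A call with a gripper value outside its range is refused whole. The fingers move at their own pace and stop on an object; the grip force is fixed at half the most. Time passes only in rows, so rows that do not move let the fingers close. It gives the time, the measured TCP pose, the force, the opening and the grip force at its end, in the units of the state.
- bot.get_obs(): the state, without advancing time (a new reading comes with each control period).
- bot.snapshot(name): name is "scene" or "top" or "wrist"; returns a dict with "pixels" (400x640x3 uint8, red, green, blue), "camera_matrix" (3x3 intrinsics, pixels), "pose" (4x4, takes a point from camera to world coordinates). Camera axes: x right, y down, z forward; pixel columns grow to the right and rows downward; lengths in mm; the calibration is good to about 2 mm. A picture is of the moment at which its call begins. There is no depth.
- bot.job_done(): hands the job in; it is judged then, once.
The state is a dict: "time": time; "q": joint angles; "qd": joint speeds; "effort": joint torques, N m; "ee_pos": TCP position; "eef_rot": TCP orientation; "ft_force": force on the tool from outside, world axes, zero at the start; "ft_torque": the same for the moment, N m; "grip_width": opening from 0.0 (shut) to 1.0 (fully open); "grasp_force": force on a finger pad.
Only numpy, scipy, OpenCV 4.12 (cv2) and the standard library are available. Lean on these libraries where they do the work, as an engineer would, in place of code of your own. Each camera call takes 0.05 s, during which the arm holds its last target. There are 200 camera calls.

## Task

Make up two fruit-sampling kits from the stock on the bench. The cold-store kit, in the tray with the long trough, gets the probe with the longer stem (ease it out of its snug foam cutout in the case) lying in the trough, a sample jar in the big round pocket and the larger weight in the small round pocket; the packing-line kit, in the tray with only two round pockets, gets the other sample jar in the big pocket and the smaller weight in the small one. Everything stands upright or lies flat on the floor of its pocket; leave the short probe in its cutout and the bowl of pulp where it stands.

Things in the scene. Friction and masses are not known exactly. Their poses are not given: they have to be found in the camera images.
- probe_long: core-temperature probe with the longer stem, 150 overall, 70 g: white box handle 70 long, 18 wide, 24 high, then collar and thin steel stem (80 together). Starts in a case cutout. Origin at mid-length at the height of the handle's underside; y to the tip, z up. Handle centre y = -40, z = 12: hangs level when gripped there across the 18 (along x); gripping only its upper 15 clears the tray's deck.
- probe_short: the other probe: same handle, stem and collar only 35 long (105 overall). It lies in the other cutout and stays there. Same frame: handle centre at y = -40, z = 12.
- probe_case: open black case lined with foam, fixed, 136 (x) by 206 (y), 39 high; origin under its centre. Two cutouts along y at x = -27 and +27, floor z = 25, foam top z = 37, handle tops z = 49. A finger trough 32 wide (x -52 to 52, same floor) crosses both handles at y = -40, 36 clear between them. Foam cheeks pinch the handles' lower 12 mm: 5 to 10 N pulls one up; small wiggles along y help.
- tray_long: grey moulded kit tray with a long trough, fixed, 124 (x) by 192 (y); deck 11 high, rim 13; origin under its centre. Pockets 7 deep, floor at z = 4: trough 36 wide, 168 long along y, centred at x = 34, y = 0 (probe either way round); big round pocket, diameter 60, at x = -21, y = -40; small one, diameter 42, at x = -21, y = 44.
- tray_short: grey moulded kit tray with two round pockets only, fixed, 86 (x) by 156 (y); deck 11 high, rim 13; origin under its centre, z up. Pockets 7 deep, floor at z = 4: big one, diameter 60, at x = 0, y = -34; small one, diameter 38, at x = 0, y = 40.
- jar_1: sample jar with cream screw cap, 42 in diameter, 62 high, 50 to 85 g, standing upright. Origin at the centre of its underside. Grip the cap (41 wide, height 50 to 62) or the wall. Same as jar_2; either may go in either kit.
- jar_2: the second sample jar, the same as jar_1.
- weight_1: larger calibration weight, brass, round with a knob, 22 in diameter, 32 high, 100 g, upright. Origin at the centre of its underside. Grip the cylindrical body with the fingertips about 10 above its underside: that clears the tray's deck, 7 above the pocket floor, as it is set down.
- weight_2: smaller calibration weight, steel, round with a knob, 17 in diameter, 26 high, 50 g, upright. Origin at the centre of its underside. Grip it with the fingertips about 10 above its underside, like the larger one.
- pulp_bowl: glass bowl of tangerine pulp, 118 in diameter, 53 high; a bystander that stays where it is. Origin at the centre of its underside.
Mind the look-alikes: they are no part of the job. What is shaped like the jar_1 but purple or red is not meant.

How it is judged (in metres and radians):
At the end, for the whole second after the job is handed in: Each thing on the floor (3 mm) of its pocket, jars and weights within 11 and 12 mm of the centre, long probe within 13 mm and 0.2 rad of the trough (either way round), upright or flat within 0.12 rad, released, at rest; short probe moved under 12 mm, bowl under 20 mm (x of probe_long in the frame of tray_long between 0.021 and 0.047 m and y of probe_long in the frame of tray_long between -0.013 and 0.013 m and z of probe_long in the frame of tray_long between 0.001 and 0.007 m and angle between each of probe_long, weight_1, weight_2's own z axis and vertical below 0.12 rad and angle between the y axis of probe_long and the y axis of tray_long, either way round below 0.2 rad and x of weight_1 in the frame of tray_long between -0.033 and -0.009 m and y of weight_1 in the frame of tray_long between 0.032 and 0.056 m and z of weight_1 in the frame of tray_long between 0.001 and 0.007 m and x of weight_2 in the frame of tray_short between -0.0125 and 0.0125 m and y of weight_2 in the frame of tray_short between 0.0275 and 0.0525 m and z of weight_2 in the frame of tray_short between 0.001 and 0.007 m and (((x of jar_1 in the frame of tray_long between -0.032 and -0.01 m and y of jar_1 in the frame of tray_long between -0.051 and -0.029 m and z of jar_1 in the frame of tray_long between 0.001 and 0.007 m and angle between jar_1's own z axis and vertical below 0.12 rad) and (x of jar_2 in the frame of tray_short between -0.011 and 0.011 m and y of jar_2 in the frame of tray_short between -0.045 and -0.023 m and z of jar_2 in the frame of tray_short between 0.001 and 0.007 m and angle between jar_2's own z axis and vertical below 0.12 rad)) or ((x of jar_2 in the frame of tray_long between -0.032 and -0.01 m and y of jar_2 in the frame of tray_long between -0.051 and -0.029 m and z of jar_2 in the frame of tray_long between 0.001 and 0.007 m and angle between jar_2's own z axis and vertical below 0.12 rad) and (x of jar_1 in the frame of tray_short between -0.011 and 0.011 m and y of jar_1 in the frame of tray_short between -0.045 and -0.023 m and z of jar_1 in the frame of tray_short between 0.001 and 0.007 m and angle between jar_1's own z axis and vertical below 0.12 rad))) and distance of probe_short from where it was at the start of the episode below 0.012 m and distance of pulp_bowl from where it was at the start of the episode below 0.02 m and linear speed of each of probe_long, jar_1, jar_2, weight_1, weight_2 below 0.02 m/s); the robot touches nothing.
It fails at once if the short probe is pulled out of its cutout (distance of probe_short from where it was at the start of the episode above 0.012 m).
It fails at once if the bowl of pulp is shifted or tipped (distance of pulp_bowl from where it was at the start of the episode above 0.02 m).
It also fails if it takes over 138 s, if anything falls off the work surface, if the arm or the gripper's body presses on something with over 40 N, if the wrist force passes 120 N, or if a joint passes its speed limit or range.

## Working session

There is one attempt and no reset: what is moved stays moved. The work goes in short steps, Python scripts to look and compute and a tool call to move; the robot and the scene stay as the last step left them, time stands still between calls to the robot, and variables do not carry over. Pictures are saved under pics/ and viewed, at most 14 in all, crops included, and the job is handed in when it is done.

Besides the shell and the picture viewer there is one more tool, called after "Request:" by a JSON object that holds its "api" and its "payload". step_arm: Moves the arm, as the interface text tells. Shift numbers are shares of 0.25 m and turn numbers shares of pi rad, none past 1 either way. Its arguments: {"type":"object","properties":{"commands":{"type":"array","items":{"type":"array","items":{"type":"number"}}}},"required":["commands"]}

```bash
mkdir -p pics; python3 - <<'E'
from cell import bot
import cv2,pickle
for n in("scene","top"):
    s=bot.snapshot(n);pickle.dump(s,open(f"pics/{n}0.pkl","wb"))
    cv2.imwrite(f"pics/{n}0.png",cv2.resize(s["pixels"][:,:,::-1],(800,500),interpolation=cv2.INTER_CUBIC))
    print(s["camera_matrix"],s["pose"])
o=bot.get_obs();print(o)
E
```

```text
[[378.55844629   0.         315.81015376]
 [  0.         378.55844629 197.96116465]
 [  0.           0.           1.        ]] [[ 7.12454000e-01 -2.67565097e-01  6.48705031e-01 -1.79310416e+02]
 [-7.01682212e-01 -2.81086700e-01  6.54700192e-01 -8.01433204e+02]
 [ 7.16743615e-03 -9.21628551e-01 -3.88007013e-01  4.71453980e+02]
 [ 0.00000000e+00  0.00000000e+00  0.00000000e+00  1.00000000e+00]]
[[396.26296338   0.         330.28087684]
 [  0.         396.26296338 200.04250813]
 [  0.           0.           1.        ]] [[ 8.93520447e-03 -9.97189498e-01  7.43859340e-02  4.34953633e+02]
 [-9.99874469e-01 -9.88307632e-03 -1.23842915e-02 -6.06508665e+01]
 [ 1.30846473e-02 -7.42659401e-02 -9.97152627e-01  1.08225952e+03]
 [ 0.00000000e+00  0.00000000e+00  0.00000000e+00  1.00000000e+00]]
{'time': 0.1, 'q': array([-9.15373815e-01,  2.55680075e-01,  1.07132118e-01, -4.14957211e-04,
       -1.42391502e+00, -2.84590309e-01]), 'qd': array([ 0.00012434, -0.00043456,  0.00182555,  0.00305774,  0.00163009,
        0.00056895]), 'effort': array([-3.58102123e-03, -3.87603557e+01,  2.38472986e+01,  5.37793770e+00,
       -3.79028876e-03, -3.10202893e-05]), 'ee_pos': array([ 199.20786625, -512.21031605,  249.49068254]), 'eef_rot': array([-1.94439222e-04, -1.84325438e-01,  9.82864892e-01,  8.35904466e-04]), 'ft_force': array([ 0.86769858, -0.34517981, -0.18890564]), 'ft_torque': array([ 0.02714667,  0.01564963, -0.02393663]), 'grasp_force': 0.0, 'grip_width': 0.9999994848442849}
```

View pics/top0.png

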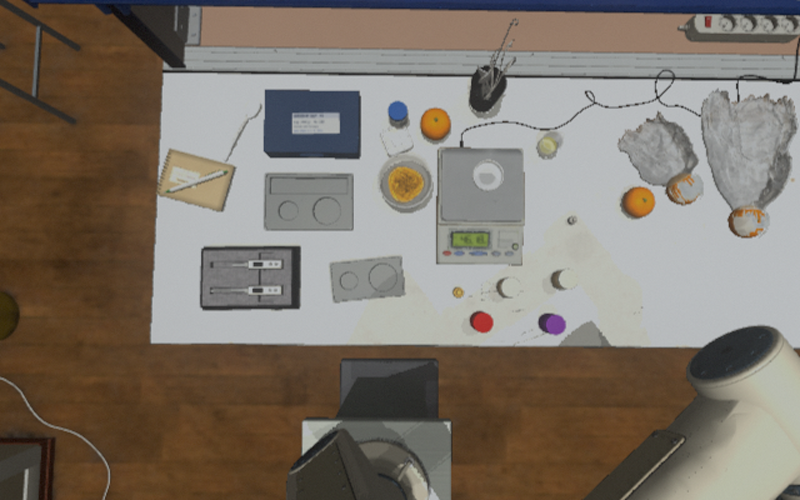

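View pics/scene0.png

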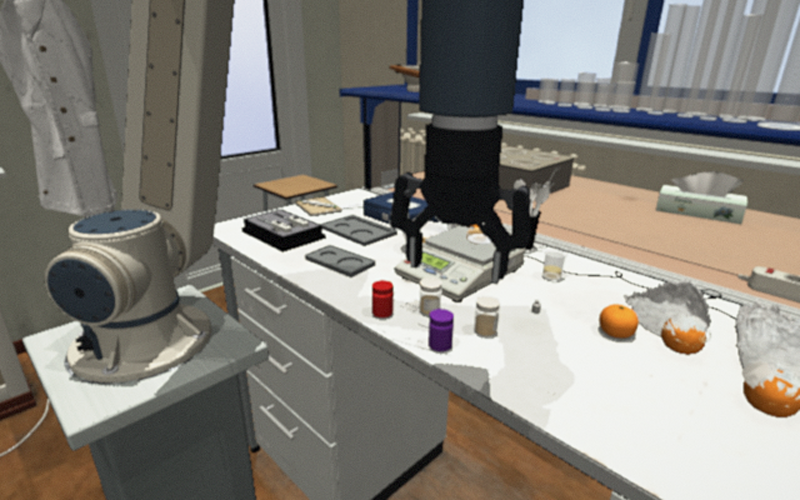

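The top view shows the case at about (250,278), the trough tray at (309,201) and the two-pocket tray at (367,279). The bowl is at (405,184). The cream-capped jars are at (508,287) and (565,279), with red and purple look-alikes at (482,322) and (552,324). The brass weight is at (458,292) and the steel one at (572,220). I'll enlarge both regions to confirm.

```bash
python3 - <<'E'
import cv2,pickle
p=pickle.load(open("pics/top0.pkl","rb"))["pixels"][:,:,::-1]
cv2.imwrite("pics/c1.png",cv2.resize(p[130:255,155:335],(792,550),interpolation=cv2.INTER_CUBIC))
cv2.imwrite("pics/c2.png",cv2.resize(p[165:275,350:480],(650,550),interpolation=cv2.INTER_CUBIC))
E
```

```text
(no output)
```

View pics/c1.png

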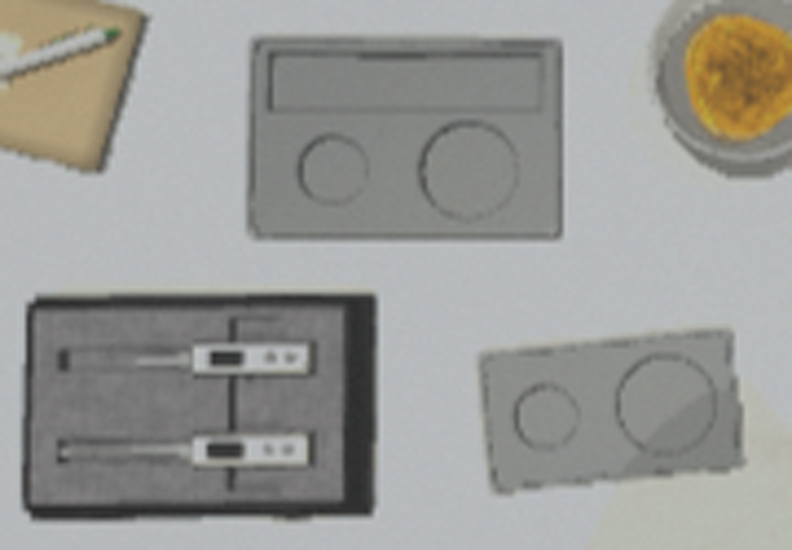

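View pics/c2.png

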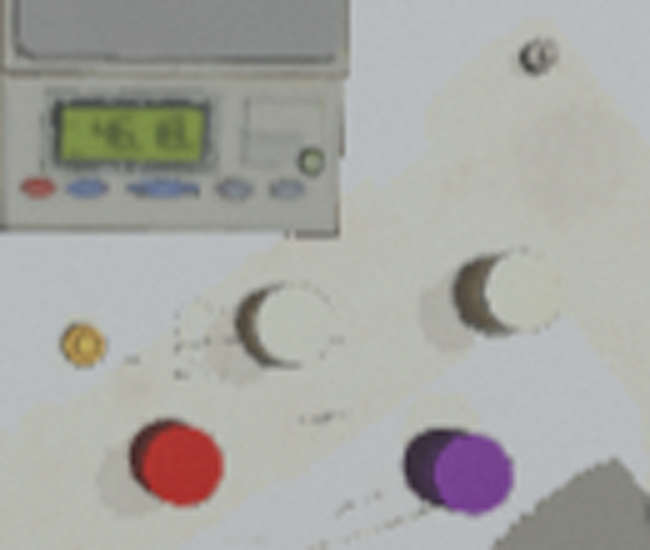

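Two findings from the crops:
- **Probes:** the two handles are at c1 (252,358) and (252,450). The upper stem ends near x=135, about 35 mm long, and the lower one runs to about x=62, about 80 mm long. So the lower one is the long probe.
- **Jars and weights:** the cream-capped jars are at c2 (298,325) and (522,290), and the red and purple ones are excluded. Brass at (84,345) is the larger weight and steel at (538,57) is the smaller.

```bash
cat > h.py <<'E'
import numpy as np
from scipy.spatial.transform import Rotation as Ro
def ray(s,u,v,z):
    d=s["pose"][:3,:3]@np.linalg.inv(s["camera_matrix"])@[u,v,1]; c=s["pose"][:3,3]
    return (c+d*(z-c[2])/d[2])[:2].round(1)
E
python3 - <<'E'
from h import *
import pickle
from cell import bot
s=pickle.load(open("pics/top0.pkl","rb"))
a=lambda x,y,z:ray(s,155+(x+.5)/4.4-.5,130+(y+.5)/4.4-.5,z)
b=lambda x,y,z:ray(s,350+(x+.5)/5-.5,165+(y+.5)/5-.5,z)
print("nose",bot.nose_length)
for n,p in dict(plong=(252,450,49),pshort=(252,358,49),tlbig=(469,170,11),tlsm=(334,170,11),trough=(406,82,11),tsbig=(666,405,11),tssm=(547,416,11),tl1=(248,38,13),tl2=(562,38,13),tl3=(562,240,13),tl4=(248,240,13)).items():print(n,a(*p))
for n,p in dict(j1=(298,325,62),j2=(522,290,62),wb=(84,345,18),ws=(538,57,15)).items():print(n,b(*p))
r=Ro.from_quat(bot.get_obs()["eef_rot"],scalar_first=True);print(r.as_matrix())
R=np.array([[0,-1,0],[-1,0,0],[0,0,-1.]]);print((r.inv()*Ro.from_matrix(R)).as_rotvec()/np.pi)
E
```

```text
nose 19.0
plong [426.3 232.3]
pshort [480.5 234. ]
tlbig [599.8 114.8]
tlsm [598.8 198. ]
trough [654.4 155. ]
tsbig [455.7  -8.9]
tssm [448.3  63.8]
tl1 [680.5 252.9]
tl2 [682.8  58.6]
tl3 [556.6  56.4]
tl4 [554.6 249. ]
j1 [ 436.8 -277.2]
j2 [ 455.8 -393.3]
wb [ 425.1 -171.5]
ws [ 583.7 -419.2]
[[-9.32048190e-01 -3.62333678e-01 -6.90371884e-04]
 [-3.62334328e-01  9.32046869e-01  1.57148212e-03]
 [ 7.40580579e-05  1.71484249e-03 -9.99998527e-01]]
[ 4.92862887e-04  3.06843644e-04 -3.81979785e-01]
```

Request:
{"api": "step_arm", "payload": {"commands": [[0, 0, 0, 0, 0, -0.0425, 0.2], [0, 0, 0, 0, 0, -0.0425, 0.2], [0, 0, 0, 0, 0, -0.0425, 0.2], [0, 0, 0, 0, 0, -0.0425, 0.2], [0, 0, 0, 0, 0, -0.0425, 0.2], [0, 0, 0, 0, 0, -0.0425, 0.2], [0, 0, 0, 0, 0, -0.0425, 0.2], [0, 0, 0, 0, 0, -0.0425, 0.2], [0, 0, 0, 0, 0, -0.0422, 0.2], [0, 0, 0, 0, 0, 0, 0.2]]}}

```text
time: 1.1
ee_pos: [199.2, -512.4, 249.8]
eef_rot: [-0.0, 0.708, -0.706, -0.001]
ft_force: [-0.4, -0.0, -0.3]
grip_width: 0.793
grasp_force: 0.0
```

Request:
{"api": "step_arm", "payload": {"commands": [[-0.106, -0.12, 0, 0, 0, 0, 0.2], [-0.106, -0.12, 0, 0, 0, 0, 0.2], [-0.106, -0.12, 0, 0, 0, 0, 0.2], [-0.106, -0.12, 0, 0, 0, 0, 0.2], [-0.106, -0.12, 0, 0, 0, 0, 0.2], [-0.106, -0.12, 0, 0, 0, 0, 0.2], [-0.106, -0.12, 0, 0, 0, 0, 0.2], [-0.106, -0.12, 0, 0, 0, 0, 0.2], [0, 0, 0, 0, 0, 0, 0.2], [0, 0, 0, 0, 0, 0, 0.2]]}}

```text
time: 2.1
ee_pos: [439.5, -299.8, 249.9]
eef_rot: [-0.0, -0.707, 0.707, 0.0]
ft_force: [-0.9, -0.0, -0.3]
grip_width: 0.799
grasp_force: 0.0
```

```bash
python3 - <<'E'
from cell import bot
import cv2,pickle
s=bot.snapshot("wrist");pickle.dump(s,open("pics/w1.pkl","wb"))
cv2.imwrite("pics/w1.png",s["pixels"][:,:,::-1])
print(bot.get_obs()["ee_pos"],s["pose"])
E
```

```text
[ 438.95156239 -300.40495845  250.06188952] [[-9.99999490e-01 -1.40582840e-04 -1.00042755e-03  4.39956256e+02]
 [-4.46950390e-04  9.49650247e-01  3.13311679e-01 -3.80087207e+02]
 [ 9.06010020e-04  3.13311966e-01 -9.49649826e-01  3.73604041e+02]
 [ 0.00000000e+00  0.00000000e+00  0.00000000e+00  1.00000000e+00]]
```

View pics/w1.png

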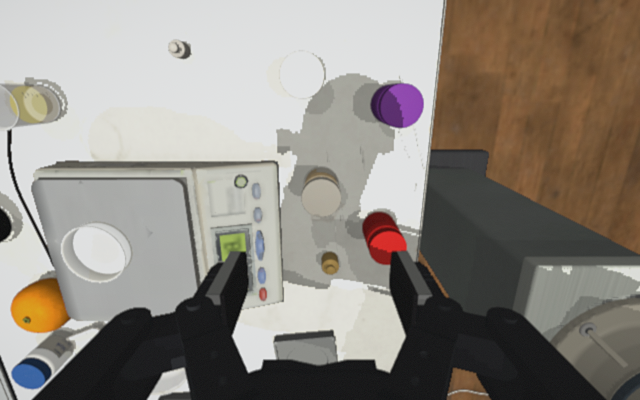

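The wrist view shows the jar caps at (322,197) and (303,74). The brass weight is at (330,263) and the steel one at (179,48). Purple is at (398,105) and red at (387,240).

```bash
python3 - <<'E'
from h import *
import pickle
s=pickle.load(open("pics/w1.pkl","rb"));print(s["camera_matrix"][0])
for n,p in dict(j1=(322,198,62),j2=(303,74,62),wb=(330,263,18),ws=(179,48,15)).items():print(n,ray(s,*p))
E
```

```text
[319.16061813   0.         318.54714603]
j1 [ 436.1 -275.9]
j2 [ 453.9 -395.2]
wb [ 425.1 -174.9]
ws [ 582.7 -422.3]
```

Request:
{"api": "step_arm", "payload": {"commands": [[-0.094, 0.012, 0, 0, 0, 0, 0.2], [0, 0, 0.158, 0, 0, 0, 0.2], [0, 0, 0.158, 0, 0, 0, 0.2], [0, 0, 0.158, 0, 0, 0, 0.2], [0, 0, 0.158, 0, 0, 0, 0.2], [0, 0, 0.1, 0, 0, 0, 0.2], [0, 0, 0.06, 0, 0, 0, 0.2], [0, 0, 0, 0, 0, 0, 1], [0, 0, 0, 0, 0, 0, 1], [0, 0, 0, 0, 0, 0, 1]]}}

```text
time: 3.15
ee_pos: [436.7, -277.7, 53.7]
eef_rot: [0.0, -0.707, 0.707, -0.001]
ft_force: [0.4, 0.8, -0.2]
grip_width: 0.471
grasp_force: 60.4
```

Request:
{"api": "step_arm", "payload": {"commands": [[0, 0, 0, 0, 0, 0, 1], [0, 0, 0, 0, 0, 0, 1], [0, 0, 0, 0, 0, 0, 1], [0, 0, 0, 0, 0, 0, 1]]}}

```text
time: 3.55
ee_pos: [436.6, -277.2, 53.1]
eef_rot: [-0.0, 0.707, -0.707, 0.001]
ft_force: [-1.8, -0.4, 6.5]
grip_width: 0.473
grasp_force: 60.7
```

Request:
{"api": "step_arm", "payload": {"commands": [[0, 0, -0.1, 0, 0, 0, 1], [0, 0, -0.15, 0, 0, 0, 1], [0, 0, -0.15, 0, 0, 0, 1], [-0.153, -0.011, 0, 0, 0, 0, 1], [-0.153, -0.011, 0, 0, 0, 0, 1], [-0.153, -0.011, 0, 0, 0, 0, 1], [-0.153, -0.011, 0, 0, 0, 0, 1], [-0.153, -0.011, 0, 0, 0, 0, 1], [-0.153, -0.011, 0, 0, 0, 0, 1], [-0.153, -0.011, 0, 0, 0, 0, 1]]}}

```text
time: 4.55
ee_pos: [454.8, -7.6, 152.1]
eef_rot: [-0.0, 0.707, -0.707, -0.0]
ft_force: [1.1, 0.1, -0.9]
grip_width: 0.471
grasp_force: 60.7
```

Request:
{"api": "step_arm", "payload": {"commands": [[0, 0, 0, 0, 0, 0, 1], [0, 0, 0, 0, 0, 0, 1]]}}

```text
time: 4.75
ee_pos: [455.0, -8.4, 152.0]
eef_rot: [0.0, 0.708, -0.706, -0.0]
ft_force: [0.0, -0.4, -0.5]
grip_width: 0.471
grasp_force: 60.7
```

```bash
python3 - <<'E'
from cell import bot
import cv2,pickle
s=bot.snapshot("wrist");pickle.dump(s,open("pics/w2.pkl","wb"))
cv2.imwrite("pics/w2.png",cv2.resize(s["pixels"][:,:,::-1],(800,500)))
print(bot.get_obs()["ee_pos"])
E
```

```text
[454.9540541   -9.16977093 152.04881236]
```

View pics/w2.png

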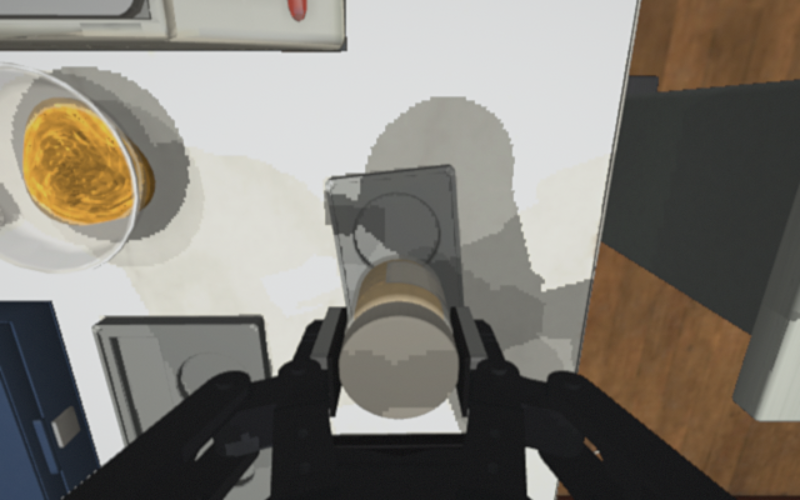

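The jar is held and hanging straight. The tray_short big pocket is at about (397,237), and the tray's near edge corners are at (326,180) and (454,166).

```bash
python3 - <<'E'
from h import *
import pickle
s=pickle.load(open("pics/w2.pkl","rb"))
for n,p in dict(big=(397.5,237,11),l=(354,236,11),r=(441,236,11),top=(395,194,11),c1=(326,180,13),c2=(454,166,13)).items():print(n,ray(s,p[0]*.8,p[1]*.8,p[2]))
E
```

```text
big [455.7  -7.9]
l [485.8  -8.5]
r [425.5  -8.7]
top [457.4 -38. ]
c1 [502.8 -47.6]
c2 [419.1 -56.9]
```

Request:
{"api": "step_arm", "payload": {"commands": [[0, 0, 0.12, 0, 0, 0, 1], [0, 0, 0.12, 0, 0, 0, 1], [0, 0, 0.08, 0, 0, 0, 1], [0, 0, 0.04, 0, 0, 0, 1], [0, 0, 0.014, 0, 0, 0, 1], [0, 0, 0, 0, 0, 0, 1], [0, 0, 0, 0, 0, 0, 0.3], [0, 0, 0, 0, 0, 0, 0.3], [0, 0, 0, 0, 0, 0, 0.3], [0, 0, 0, 0, 0, 0, 0.3]]}}

```text
time: 5.8
ee_pos: [455.5, -9.0, 59.2]
eef_rot: [-0.0, 0.707, -0.707, 0.0]
ft_force: [1.3, 0.6, -0.0]
grip_width: 0.698
grasp_force: 0.0
```

Request:
{"api": "step_arm", "payload": {"commands": [[0, 0, -0.15, 0, 0, 0, 0.3], [0, 0, -0.15, 0, 0, 0, 0.3], [0.193, 0, 0, 0, 0, 0, 0.3], [0.193, 0, 0, 0, 0, 0, 0.3], [0.193, 0, 0, 0, 0, 0, 0.3], [0.193, 0, 0, 0, 0, 0, 0.3], [0.193, 0, 0, 0, 0, 0, 0.3], [0.193, 0, 0, 0, 0, 0, 0.3], [0.193, 0, 0, 0, 0, 0, 0.3], [0.193, 0, 0, 0, 0, 0, 0.3]]}}

```text
time: 6.8
ee_pos: [455.2, -397.2, 133.9]
eef_rot: [-0.0, 0.707, -0.707, 0.0]
ft_force: [0.9, 0.2, 0.9]
grip_width: 0.699
grasp_force: 0.0
```

Request:
{"api": "step_arm", "payload": {"commands": [[0, 0, 0, 0, 0, 0, 0.3], [0, 0, 0, 0, 0, 0, 0.3]]}}

```text
time: 7.0
ee_pos: [454.9, -396.0, 133.1]
eef_rot: [-0.0, -0.707, 0.708, 0.001]
ft_force: [0.6, 1.0, 0.0]
grip_width: 0.702
grasp_force: 0.0
```

Request:
{"api": "step_arm", "payload": {"commands": [[-0.006, 0, 0.12, 0, 0, 0, 0.3], [0, 0, 0.12, 0, 0, 0, 0.3], [0, 0, 0.06, 0, 0, 0, 0.3], [0, 0, 0.02, 0, 0, 0, 0.3], [0, 0, 0, 0, 0, 0, 1], [0, 0, 0, 0, 0, 0, 1], [0, 0, 0, 0, 0, 0, 1], [0, 0, 0, 0, 0, 0, 1], [0, 0, 0, 0, 0, 0, 1], [0, 0, 0, 0, 0, 0, 1]]}}

```text
time: 8.0
ee_pos: [456.0, -393.9, 54.7]
eef_rot: [-0.0, 0.707, -0.707, 0.001]
ft_force: [0.7, 1.5, 4.7]
grip_width: 0.466
grasp_force: 60.9
```

Request:
{"api": "step_arm", "payload": {"commands": [[0, 0, -0.12, 0, 0, 0, 1], [0, 0, -0.18, 0, 0, 0, 1], [0, 0, -0.18, 0, 0, 0, 1], [0, 0, -0.16, 0, 0, 0, 1], [-0.17, -0.048, 0, 0, 0, 0, 1], [-0.17, -0.048, 0, 0, 0, 0, 1], [-0.17, -0.048, 0, 0, 0, 0, 1], [-0.17, -0.048, 0, 0, 0, 0, 1], [-0.17, -0.048, 0, 0, 0, 0, 1], [-0.17, -0.048, 0, 0, 0, 0, 1]]}}

```text
time: 9.0
ee_pos: [527.3, -136.9, 213.6]
eef_rot: [0.0, 0.707, -0.707, -0.0]
ft_force: [0.6, -1.1, -1.3]
grip_width: 0.47
grasp_force: 60.7
```

Request:
{"api": "step_arm", "payload": {"commands": [[-0.17, -0.048, 0, 0, 0, 0, 1], [-0.17, -0.048, 0, 0, 0, 0, 1], [-0.17, -0.048, 0, 0, 0, 0, 1], [-0.17, -0.048, 0, 0, 0, 0, 1], [-0.17, -0.048, 0, 0, 0, 0, 1], [-0.17, -0.048, 0, 0, 0, 0, 1], [0, 0, 0, 0, 0, 0, 1], [0, 0, 0, 0, 0, 0, 1]]}}

```text
time: 9.8
ee_pos: [598.9, 117.2, 212.9]
eef_rot: [0.001, 0.708, -0.706, -0.0]
ft_force: [-0.6, -0.1, -0.7]
grip_width: 0.477
grasp_force: 60.7
```

```bash
python3 - <<'E'
from cell import bot
import cv2,pickle
s=bot.snapshot("wrist");pickle.dump(s,open("pics/w3.pkl","wb"))
cv2.imwrite("pics/w3.png",cv2.resize(s["pixels"][:,:,::-1],(800,500)))
print(bot.get_obs()["ee_pos"])
E
```

```text
[598.87263237 116.27913584 213.31207825]
```

View pics/w3.png

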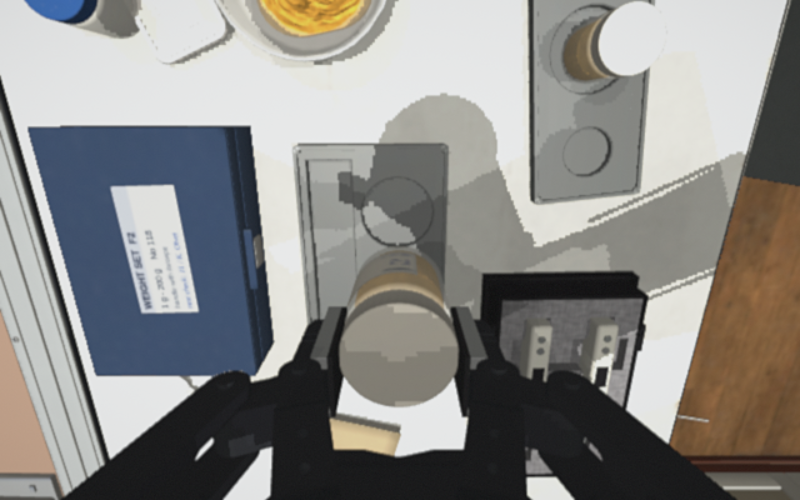

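Jar 1 stands in its pocket in tray_short. The tray_long big pocket is at (397,211), the tray_short small pocket at (587,151), and the tray_long near corners at (295,145) and (447,144).

```bash
python3 - <<'E'
from h import *
import pickle
s=pickle.load(open("pics/w3.pkl","rb"))
for n,p in dict(big=(397,211,11),c1=(295,145,13),c2=(447,144,13),tssm=(587,151,11),hs=(539,325,49),hl=(606,323,49)).items():print(n,ray(s,p[0]*.8,p[1]*.8,p[2]))
E
```

```text
big [599.9 113.5]
c1 [680.4  60. ]
c2 [560.6  58.9]
tssm [448.5  64.1]
hs [484.3 199. ]
hl [430.1 197.1]
```

Request:
{"api": "step_arm", "payload": {"commands": [[0.009, -0.002, 0.15, 0, 0, 0, 1], [0, 0, 0.15, 0, 0, 0, 1], [0, 0, 0.15, 0, 0, 0, 1], [0, 0, 0.1, 0, 0, 0, 1], [0, 0, 0.05, 0, 0, 0, 1], [0, 0, 0.016, 0, 0, 0, 1], [0, 0, 0, 0, 0, 0, 1], [0, 0, 0, 0, 0, 0, 0.3], [0, 0, 0, 0, 0, 0, 0.3], [0, 0, 0, 0, 0, 0, 0.3]]}}

```text
time: 10.85
ee_pos: [600.2, 114.4, 61.0]
eef_rot: [-0.001, 0.707, -0.707, 0.0]
ft_force: [-0.6, 0.5, 0.4]
grip_width: 0.698
grasp_force: 0.0
```

Request:
{"api": "step_arm", "payload": {"commands": [[0, 0, -0.18, 0, 0, 0, 0.5], [0, 0, -0.18, 0, 0, 0, 0.5], [0.144, 0.0875, -0.1, 0, 0, 0, 0.5], [0.144, 0.0875, 0, 0, 0, 0, 0.5], [0.144, 0.0875, 0, 0, 0, 0, 0.5], [0.144, 0.0875, 0, 0, 0, 0, 0.5], [0.144, 0.0875, 0, 0, 0, 0, 0.5], [0.144, 0.0875, 0, 0, 0, 0, 0.5], [0.144, 0.0875, 0, 0, 0, 0, 0.5], [0.144, 0.0875, 0, 0, 0, 0, 0.5]]}}

```text
time: 11.85
ee_pos: [423.9, -175.1, 175.6]
eef_rot: [-0.001, 0.708, -0.707, 0.001]
ft_force: [0.6, 0.2, 0.1]
grip_width: 0.502
grasp_force: 0.0
```

Request:
{"api": "step_arm", "payload": {"commands": [[0, 0, 0.1, 0, 0, 0, 0.5], [0, 0, 0, 0, 0, 0, 0.5]]}}

```text
time: 12.05
ee_pos: [422.6, -174.3, 148.1]
eef_rot: [-0.001, -0.706, 0.708, 0.002]
ft_force: [-0.5, -1.1, -0.4]
grip_width: 0.5
grasp_force: 0.0
```

```bash
python3 - <<'E'
from cell import bot
import cv2,pickle
s=bot.snapshot("wrist");pickle.dump(s,open("pics/w4.pkl","wb"))
cv2.imwrite("pics/w4.png",cv2.resize(s["pixels"][:,:,::-1],(800,500)))
print(bot.get_obs()["ee_pos"])
E
```

```text
[ 423.88862946 -174.06891055  149.42879251]
```

View pics/w4.png

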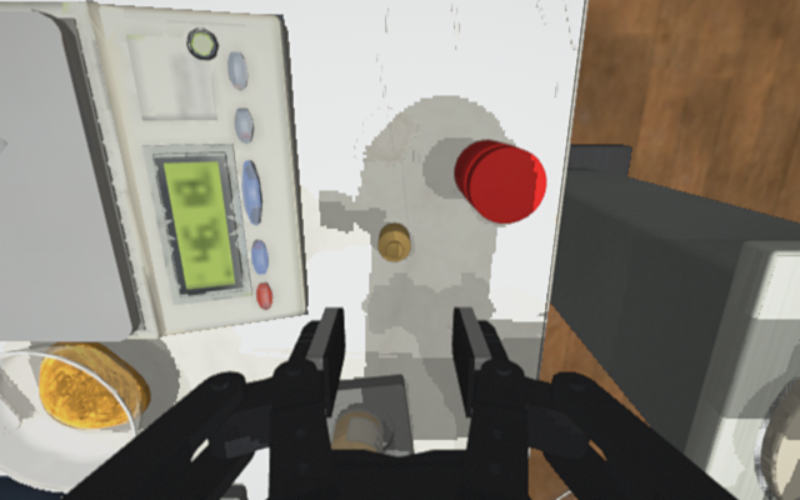

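The brass weight is at (395,242), with a clear path down. The red jar at (500,182) is well off it.

```bash
python3 - <<'E'
from h import *
import pickle
s=pickle.load(open("pics/w4.pkl","rb"))
for n,p in dict(body=(395,242,15),knob=(395,250,32)).items():print(n,ray(s,p[0]*.8,p[1]*.8,p[2]))
E
```

```text
body [ 424.6 -172.5]
knob [ 424.5 -172.6]
```

Request:
{"api": "step_arm", "payload": {"commands": [[-0.007, -0.004, 0.15, 0, 0, 0, 0.5], [0, 0, 0.15, 0, 0, 0, 0.5], [0, 0, 0.1, 0, 0, 0, 0.5], [0, 0, 0.06, 0, 0, 0, 0.5], [0, 0, 0.02, 0, 0, 0, 0.5], [0, 0, 0, 0, 0, 0, 1], [0, 0, 0, 0, 0, 0, 1], [0, 0, 0, 0, 0, 0, 1], [0, 0, 0, 0, 0, 0, 1], [0, 0, 0, 0, 0, 0, 1]]}}

```text
time: 13.1
ee_pos: [427.0, -172.2, 31.0]
eef_rot: [-0.001, 0.707, -0.707, 0.001]
ft_force: [-0.7, 1.1, 7.2]
grip_width: 0.221
grasp_force: 59.4
```

Request:
{"api": "step_arm", "payload": {"commands": [[0, 0, -0.1, 0, 0, 0, 1], [0, 0, -0.15, 0, 0, 0, 1], [0, 0, -0.18, 0, 0, 0, 1], [0, 0, -0.17, 0, 0, 0, 1], [-0.148, -0.069, 0, 0, 0, 0, 1], [-0.148, -0.069, 0, 0, 0, 0, 1], [-0.148, -0.069, 0, 0, 0, 0, 1], [-0.148, -0.069, 0, 0, 0, 0, 1], [-0.148, -0.069, 0, 0, 0, 0, 1], [-0.148, -0.069, 0, 0, 0, 0, 1]]}}

```text
time: 14.1
ee_pos: [529.4, 51.4, 179.9]
eef_rot: [-0.0, 0.707, -0.707, -0.0]
ft_force: [1.4, -0.1, -0.6]
grip_width: 0.222
grasp_force: 59.0
```

Request:
{"api": "step_arm", "payload": {"commands": [[-0.148, -0.069, 0, 0, 0, 0, 1], [-0.148, -0.069, 0, 0, 0, 0, 1], [-0.148, -0.069, 0, 0, 0, 0, 1], [-0.148, -0.069, 0, 0, 0, 0, 1], [0, 0, 0.1, 0, 0, 0, 1], [0, 0, 0.1, 0, 0, 0, 1], [0, 0, 0, 0, 0, 0, 1]]}}

```text
time: 14.8
ee_pos: [595.5, 197.3, 125.4]
eef_rot: [0.004, 0.707, -0.707, -0.002]
ft_force: [-0.1, -0.4, -2.5]
grip_width: 0.217
grasp_force: 59.1
```

```bash
python3 - <<'E'
from cell import bot
import cv2,pickle,numpy as np
s=bot.snapshot("wrist");pickle.dump(s,open("pics/w5.pkl","wb"))
t=bot.snapshot("scene")
a=cv2.resize(s["pixels"][:,:,::-1],(640,400))[100:]
b=cv2.resize(t["pixels"][150:225,150:310,::-1],(640,300))
cv2.imwrite("pics/w5.png",np.vstack([a,b]))
print(bot.get_obs()["ee_pos"],bot.get_obs()["grip_width"])
E
```

```text
[598.07615681 197.53494212 130.12120623] 0.216879362270707
```

View pics/w5.png

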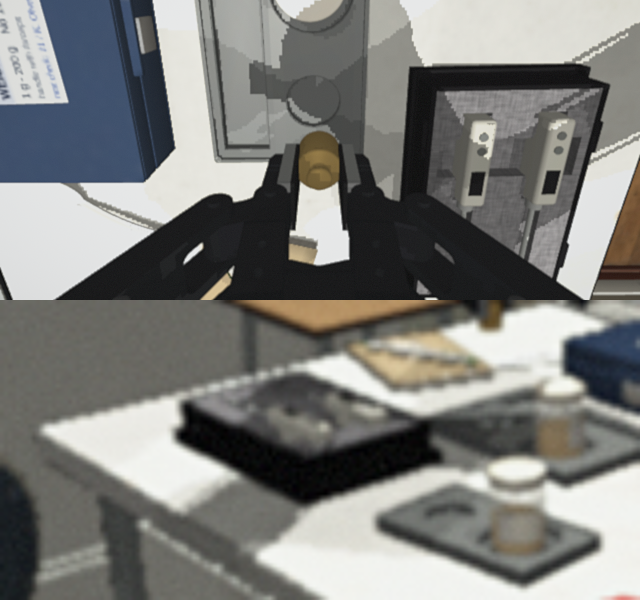

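The weight is held upright and both jars are seated. The small pocket is at raw wrist pixel (314,200).

```bash
python3 - <<'E'
from h import *
import pickle
from cell import bot
s=pickle.load(open("pics/w5.pkl","rb"))
for n,p in dict(sm=(314,200,11)).items():print(n,ray(s,*p))
o=bot.get_obs();print(o["ee_pos"],o["eef_rot"])
E
```

```text
sm [598.4 197.8]
[598.07615681 197.53494212 130.12120623] [ 4.65715155e-04  7.07356415e-01 -7.06856877e-01  2.01702736e-04]
```

Request:
{"api": "step_arm", "payload": {"commands": [[0, 0, 0.12, 0, 0, 0, 1], [0, 0, 0.12, 0, 0, 0, 1], [0, 0, 0.08, 0, 0, 0, 1], [0, 0, 0.04, 0, 0, 0, 1], [0, 0, 0.018, 0, 0, 0, 1], [0, 0, 0, 0, 0, 0, 1], [0, 0, 0, 0, 0, 0, 1]]}}

```text
time: 15.6
ee_pos: [599.1, 198.3, 37.0]
eef_rot: [-0.001, 0.707, -0.707, 0.001]
ft_force: [0.8, 0.1, -0.6]
grip_width: 0.223
grasp_force: 59.1
```

Request:
{"api": "step_arm", "payload": {"commands": [[0, 0, 0.006, 0, 0, 0, 1], [0, 0, 0, 0, 0, 0, 1], [0, 0, 0, 0, 0, 0, 0.6], [0, 0, 0, 0, 0, 0, 0.55], [0, 0, 0, 0, 0, 0, 0.55], [0, 0, 0, 0, 0, 0, 0.55], [0, 0, -0.15, 0, 0, 0, 0.5], [0, 0, -0.18, 0, 0, 0, 0.5], [0, 0, -0.18, 0, 0, 0, 0.5], [0, 0, -0.09, 0, 0, 0, 0.5]]}}

```text
time: 16.6
ee_pos: [599.5, 198.2, 188.8]
eef_rot: [-0.003, 0.707, -0.707, 0.001]
ft_force: [0.8, 0.1, -0.4]
grip_width: 0.502
grasp_force: 0.0
```

Request:
{"api": "step_arm", "payload": {"commands": [[0.18, 0.005, 0, 0, 0, 0, 0.5], [0.18, 0.005, 0, 0, 0, 0, 0.5], [0.18, 0.005, 0, 0, 0, 0, 0.5], [0.18, 0.005, 0, 0, 0, 0, 0.5], [0.18, 0.005, 0, 0, 0, 0, 0.5], [0.18, 0.005, 0, 0, 0, 0, 0.5], [0.18, 0.005, 0, 0, 0, 0, 0.5], [0.18, 0.005, 0, 0, 0, 0, 0.5], [0.18, 0.005, 0, 0, 0, 0, 0.5], [0.18, 0.005, 0, 0, 0, 0, 0.5]]}}

```text
time: 17.6
ee_pos: [585.5, -253.9, 183.8]
eef_rot: [0.0, 0.707, -0.707, -0.0]
ft_force: [0.8, 0.7, 0.9]
grip_width: 0.502
grasp_force: 0.0
```

Request:
{"api": "step_arm", "payload": {"commands": [[0.169, 0.004, 0, 0, 0, 0, 0.5], [0.169, 0.004, 0, 0, 0, 0, 0.5], [0.169, 0.004, 0, 0, 0, 0, 0.5], [0.169, 0.004, 0.1, 0, 0, 0, 0.5], [0, 0, 0.1, 0, 0, 0, 0.5], [0, 0, 0, 0, 0, 0, 0.5], [0, 0, 0, 0, 0, 0, 0.5]]}}

```text
time: 18.3
ee_pos: [581.9, -420.9, 134.0]
eef_rot: [0.0, 0.708, -0.707, -0.0]
ft_force: [0.7, 0.4, 1.4]
grip_width: 0.499
grasp_force: 0.0
```

```bash
python3 - <<'E'
from cell import bot
import cv2,pickle
s=bot.snapshot("wrist");pickle.dump(s,open("pics/w6.pkl","wb"))
cv2.imwrite("pics/w6.png",cv2.resize(s["pixels"][:,:,::-1],(800,500)))
o=bot.get_obs();print(o["ee_pos"],o["q"])
E
```

```text
[ 582.70832185 -420.86500422  135.49120536] [-4.08607692e-01  6.38320685e-01  4.17180578e-01  8.62622335e-04
 -1.34781088e+00  4.10273579e-01]
```

View pics/w6.png

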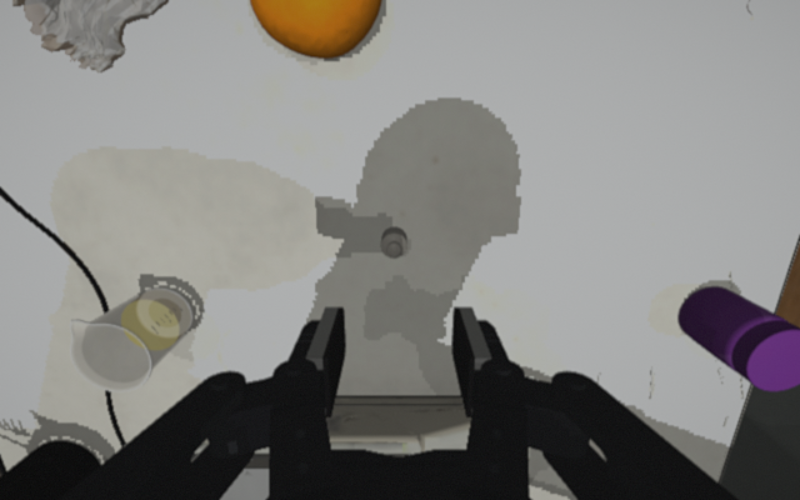

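The steel weight is at (394,242).

```bash
python3 - <<'E'
from h import *
import pickle
s=pickle.load(open("pics/w6.pkl","rb"))
print(ray(s,394*.8,242*.8,12),ray(s,395*.8,249*.8,26))
E
```

```text
[ 584.8 -422.8] [ 584.  -422.8]
```

Request:
{"api": "step_arm", "payload": {"commands": [[0.008, -0.007, 0.13, 0, 0, 0, 0.5], [0, 0, 0.13, 0, 0, 0, 0.5], [0, 0, 0.09, 0, 0, 0, 0.5], [0, 0, 0.05, 0, 0, 0, 0.5], [0, 0, 0.022, 0, 0, 0, 0.5], [0, 0, 0, 0, 0, 0, 1], [0, 0, 0, 0, 0, 0, 1], [0, 0, 0, 0, 0, 0, 1], [0, 0, 0, 0, 0, 0, 1], [0, 0, 0, 0, 0, 0, 1]]}}

```text
time: 19.35
ee_pos: [584.9, -423.7, 30.5]
eef_rot: [-0.0, 0.708, -0.707, 0.002]
ft_force: [0.3, 2.5, 5.7]
grip_width: 0.151
grasp_force: 58.9
```

Request:
{"api": "step_arm", "payload": {"commands": [[0, 0, -0.1, 0, 0, 0, 1], [0, 0, -0.15, 0, 0, 0, 1], [0, 0, -0.18, 0, 0, 0, 1], [0, 0, -0.17, 0, 0, 0, 1], [-0.163, 0.0455, 0, 0, 0, 0, 1], [-0.163, 0.0455, 0, 0, 0, 0, 1], [-0.163, 0.0455, 0, 0, 0, 0, 1], [-0.163, 0.0455, 0, 0, 0, 0, 1], [-0.163, 0.0455, 0, 0, 0, 0, 1], [-0.163, 0.0455, 0, 0, 0, 0, 1]]}}

```text
time: 20.35
ee_pos: [514.5, -177.2, 178.4]
eef_rot: [-0.0, 0.707, -0.707, 0.0]
ft_force: [1.4, 0.2, -0.5]
grip_width: 0.151
grasp_force: 58.7
```

Request:
{"api": "step_arm", "payload": {"commands": [[-0.163, 0.0455, 0, 0, 0, 0, 1], [-0.163, 0.0455, 0, 0, 0, 0, 1], [-0.163, 0.0455, 0, 0, 0, 0, 1], [-0.163, 0.0455, 0, 0, 0, 0, 1], [-0.163, 0.0455, 0, 0, 0, 0, 1], [-0.16, 0.0455, 0, 0, 0, 0, 1], [0, 0, 0.1, 0, 0, 0, 1], [0, 0, 0.1, 0, 0, 0, 1], [0, 0, 0, 0, 0, 0, 1], [0, 0, 0, 0, 0, 0, 1]]}}

```text
time: 21.35
ee_pos: [447.1, 64.8, 128.9]
eef_rot: [0.0, 0.707, -0.707, 0.0]
ft_force: [0.6, 0.0, -0.6]
grip_width: 0.156
grasp_force: 58.8
```

```bash
python3 - <<'E'
from cell import bot
import cv2,pickle
s=bot.snapshot("wrist");pickle.dump(s,open("pics/w7.pkl","wb"))
cv2.imwrite("pics/w7.png",cv2.resize(s["pixels"][:,:,::-1],(800,500)))
o=bot.get_obs();print(o["ee_pos"],o["grip_width"])
E
```

```text
[447.66877412  64.96002539 129.52878043] 0.15283957602492246
```

View pics/w7.png

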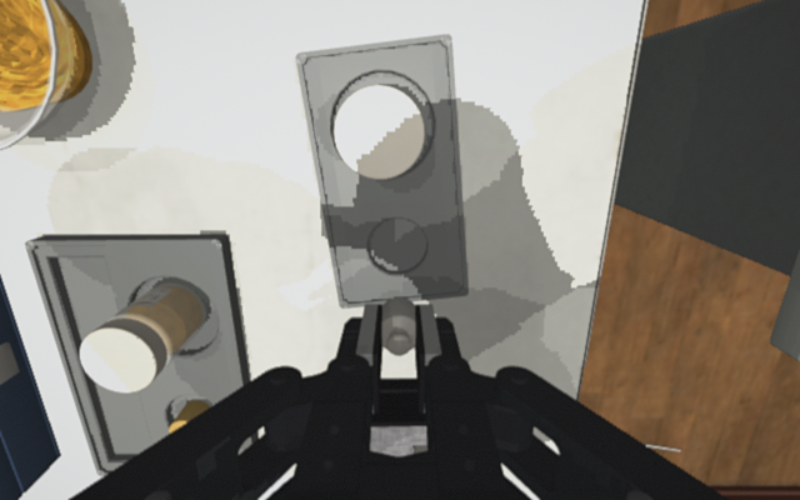

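The small pocket is at (398,245). The steel weight is held upright, and the brass weight and both jars are in place.

```bash
python3 - <<'E'
from h import *
import pickle
s=pickle.load(open("pics/w7.pkl","rb"))
print(ray(s,398*.8,245*.8,11))
E
```

```text
[447.5  63.5]
```

Request:
{"api": "step_arm", "payload": {"commands": [[0.004, -0.001, 0.12, 0, 0, 0, 1], [0, 0, 0.12, 0, 0, 0, 1], [0, 0, 0.08, 0, 0, 0, 1], [0, 0, 0.04, 0, 0, 0, 1], [0, 0, 0.018, 0, 0, 0, 1], [0, 0, 0, 0, 0, 0, 1], [0, 0, 0, 0, 0, 0, 1]]}}

```text
time: 22.1
ee_pos: [448.3, 64.4, 35.0]
eef_rot: [-0.001, 0.707, -0.707, 0.001]
ft_force: [-0.1, -0.5, -1.2]
grip_width: 0.151
grasp_force: 58.8
```

Request:
{"api": "step_arm", "payload": {"commands": [[0, 0, 0.004, 0, 0, 0, 1], [0, 0, 0, 0, 0, 0, 0.6], [0, 0, 0, 0, 0, 0, 0.6], [0, 0, 0, 0, 0, 0, 0.6], [0, 0, 0, 0, 0, 0, 0.6], [0, 0, -0.15, 0, 0, 0, 0.6], [0, 0, -0.18, 0, 0, 0, 0.6], [0, 0, -0.18, 0, 0, 0, 0.6], [0, 0, -0.09, 0, 0, 0, 0.6]]}}

```text
time: 23.0
ee_pos: [448.6, 64.4, 186.9]
eef_rot: [-0.003, 0.708, -0.707, 0.001]
ft_force: [0.6, 0.5, -1.2]
grip_width: 0.401
grasp_force: 0.0
```

Request:
{"api": "step_arm", "payload": {"commands": [[-0.168, 0.022, 0, 0, 0, 0, 0.6], [-0.168, 0.022, 0, 0, 0, 0, 0.6], [-0.168, 0.022, 0, 0, 0, 0, 0.6], [-0.168, 0.022, 0, 0, 0, 0, 0.6], [0, 0, 0, 0, 0, 0, 0.6], [0, 0, 0, 0, 0, 0, 0.6]]}}

```text
time: 23.6
ee_pos: [424.6, 232.7, 182.4]
eef_rot: [0.0, 0.708, -0.706, -0.0]
ft_force: [0.6, -0.6, -0.1]
grip_width: 0.401
grasp_force: 0.0
```

```bash
python3 - <<'E'
from cell import bot
import cv2,pickle
s=bot.snapshot("wrist");pickle.dump(s,open("pics/w8.pkl","wb"))
cv2.imwrite("pics/w8.png",cv2.resize(s["pixels"][:,:,::-1],(800,500)))
o=bot.get_obs();print(o["ee_pos"],o["eef_rot"])
E
```

```text
[424.80033694 231.93250702 182.54779884] [ 3.82621365e-04  7.07583438e-01 -7.06629699e-01  1.55442683e-05]
```

View pics/w8.png

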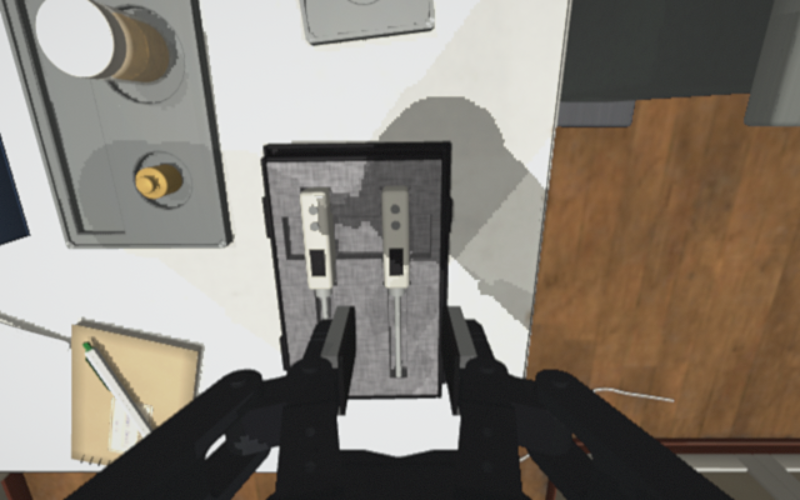

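The right-hand handle has the long stem (reaching (400,375)), so it is the long probe. Its handle runs from (394,190) to (397,289).

```bash
python3 - <<'E'
from h import *
import pickle
s=pickle.load(open("pics/w8.pkl","rb"))
for p in [(394.5,190),(397.5,289),(382,190),(407,190),(386,288),(409,288),(302,189),(330,189)]:print(p,ray(s,p[0]*.8,p[1]*.8,49),ray(s,p[0]*.8,p[1]*.8,37))
E
```

```text
(394.5, 190) [427.4 199. ] [427.5 201.1]
(397.5, 289) [425.2 269.1] [425.2 274.5]
(382, 190) [435.5 199. ] [435.9 201.1]
(407, 190) [419.2 198.9] [419.  201.1]
(386, 288) [433.3 268.3] [433.7 273.7]
(409, 288) [417.1 268.3] [416.7 273.7]
(302, 189) [487.3 198.5] [490.2 200.6]
(330, 189) [469.2 198.4] [471.2 200.6]
```

Request:
{"api": "step_arm", "payload": {"commands": [[-0.007, -0.006, 0, 0, 0, -0.0095, 0.6], [0, 0, 0.15, 0, 0, 0, 0.6], [0, 0, 0.15, 0, 0, 0, 0.6], [0, 0, 0.1, 0, 0, 0, 0.6], [0, 0, 0.06, 0, 0, 0, 0.6], [0, 0, 0.03, 0, 0, 0, 0.6], [0, 0, 0.014, 0, 0, 0, 0.6], [0, 0, 0, 0, 0, 0, 0.6], [0, 0, 0, 0, 0, 0, 0.6]]}}

```text
time: 24.55
ee_pos: [427.1, 234.1, 57.7]
eef_rot: [-0.001, 0.718, -0.696, 0.0]
ft_force: [-0.3, 0.4, 0.2]
grip_width: 0.398
grasp_force: 0.0
```

Request:
{"api": "step_arm", "payload": {"commands": [[0, 0, 0.004, 0, 0, 0, 1], [0, 0, 0, 0, 0, 0, 1], [0, 0, 0, 0, 0, 0, 1], [0, 0, 0, 0, 0, 0, 1], [0, 0, 0, 0, 0, 0, 1], [0, 0, 0, 0, 0, 0, 1]]}}

```text
time: 25.15
ee_pos: [427.0, 234.2, 56.7]
eef_rot: [-0.001, 0.718, -0.696, 0.0]
ft_force: [-1.8, 0.2, 5.6]
grip_width: 0.194
grasp_force: 59.6
```

Request:
{"api": "step_arm", "payload": {"commands": [[0.004, 0, -0.004, 0, 0, 0, 1], [-0.008, 0, -0.006, 0, 0, 0, 1], [0.008, 0, -0.006, 0, 0, 0, 1], [-0.008, 0, -0.006, 0, 0, 0, 1], [0.008, 0, -0.006, 0, 0, 0, 1], [-0.008, 0, -0.008, 0, 0, 0, 1], [0.008, 0, -0.008, 0, 0, 0, 1], [-0.008, 0, -0.008, 0, 0, 0, 1], [0.004, 0, -0.008, 0, 0, 0, 1], [0, 0, -0.008, 0, 0, 0, 1]]}}

```text
time: 26.15
ee_pos: [427.0, 234.2, 73.9]
eef_rot: [-0.001, 0.718, -0.696, 0.0]
ft_force: [0.3, -0.8, -1.2]
grip_width: 0.19
grasp_force: 59.7
```

Request:
{"api": "step_arm", "payload": {"commands": [[0, 0, -0.06, 0, 0, 0, 1], [0, 0, -0.12, 0, 0, 0, 1], [0, 0, -0.14, 0, 0, 0, 1], [0, 0, -0.14, 0, 0, 0, 1], [0, 0, 0, 0, 0, -0.045, 1], [0, 0, 0, 0, 0, -0.045, 1], [0, 0, 0, 0, 0, -0.045, 1], [0, 0, 0, 0, 0, -0.045, 1], [0, 0, 0, 0, 0, -0.045, 1], [0, 0, 0, 0, 0, -0.045, 1]]}}

```text
time: 27.15
ee_pos: [426.7, 233.9, 188.6]
eef_rot: [-0.001, 0.942, -0.336, 0.0]
ft_force: [0.2, 0.5, 0.3]
grip_width: 0.191
grasp_force: 59.8
```

Request:
{"api": "step_arm", "payload": {"commands": [[0, 0, 0, 0, 0, -0.045, 1], [0, 0, 0, 0, 0, -0.045, 1], [0, 0, 0, 0, 0, -0.045, 1], [0, 0, 0, 0, 0, -0.045, 1], [0, 0, 0, 0, 0, -0.045, 1], [0, 0, 0, 0, 0, -0.045, 1], [0, 0, 0, 0, 0, -0.045, 1], [0, 0, 0, 0, 0, -0.045, 1], [0, 0, 0, 0, 0, -0.045, 1], [0, 0, 0, 0, 0, -0.045, 1]]}}

```text
time: 28.15
ee_pos: [426.7, 233.9, 188.6]
eef_rot: [-0.0, 0.935, 0.356, 0.001]
ft_force: [0.0, 0.3, -0.4]
grip_width: 0.188
grasp_force: 59.8
```

Request:
{"api": "step_arm", "payload": {"commands": [[0, 0, 0, 0, 0, -0.045, 1], [0, 0, 0, 0, 0, -0.045, 1], [0, 0, 0, 0, 0, -0.045, 1], [0, 0, 0, 0, 0, -0.045, 1], [0, 0, 0, 0, 0, -0.045, 1], [0, 0, 0, 0, 0, -0.045, 1], [0, 0, 0, 0, 0, -0.003, 1], [0, 0, 0, 0, 0, 0, 1]]}}

```text
time: 28.95
ee_pos: [426.6, 233.9, 188.3]
eef_rot: [0.0, 0.705, 0.709, 0.0]
ft_force: [0.8, 0.1, 0.3]
grip_width: 0.185
grasp_force: 59.8
```

Request:
{"api": "step_arm", "payload": {"commands": [[-0.027, 0.151, 0, 0, 0, 0, 1], [-0.027, 0.151, 0, 0, 0, 0, 1], [-0.027, 0.151, 0, 0, 0, 0, 1], [-0.027, 0.151, 0, 0, 0, 0, 1], [-0.027, 0.151, 0, 0, 0, 0, 1], [-0.027, 0.151, 0, 0, 0, 0, 1], [0, 0, 0.1, 0, 0, 0, 1], [0, 0, 0.1, 0, 0, 0, 1], [0, 0, 0, 0, 0, 0, 1], [0, 0, 0, 0, 0, 0, 1]]}}

```text
time: 29.95
ee_pos: [653.5, 195.1, 138.2]
eef_rot: [0.0, 0.705, 0.71, -0.0]
ft_force: [0.2, -0.8, -0.8]
grip_width: 0.191
grasp_force: 59.8
```

```bash
python3 - <<'E'
from cell import bot
import cv2,pickle
s=bot.snapshot("wrist");pickle.dump(s,open("pics/w9.pkl","wb"))
cv2.imwrite("pics/w9.png",cv2.resize(s["pixels"][:,:,::-1],(800,500)))
o=bot.get_obs();print(o["ee_pos"],o["eef_rot"],o["grip_width"])
E
```

```text
[654.0004224  195.3929828  139.48633575] [0.00073138 0.70435556 0.70984652 0.00079412] 0.19476386018308256
```

View pics/w9.png

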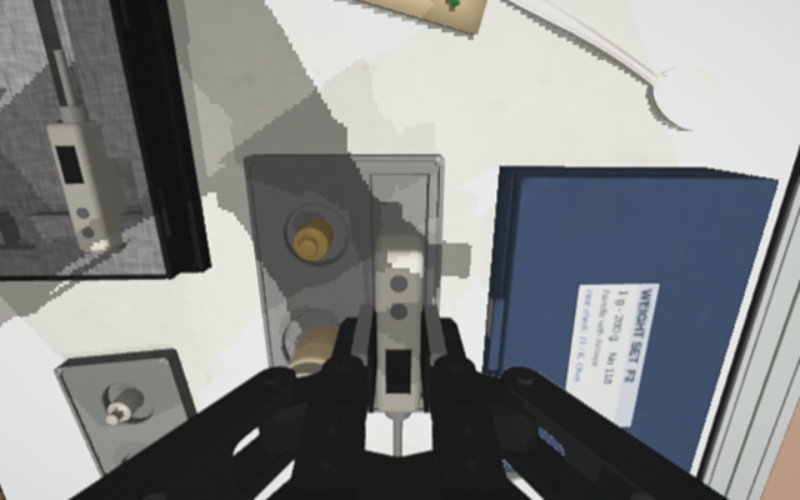

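The probe hangs level, the short probe is still in its cutout, and both weights are seated. The trough's far end runs from (371,174) to (430,174).

```bash
python3 - <<'E'
from h import *
import pickle
s=pickle.load(open("pics/w9.pkl","rb"))
for p in [(371,174,11),(430,174,11),(245,157,13),(443,157,13),(378,258,130.5),(424,258,130.5)]:print(p,ray(s,p[0]*.8,p[1]*.8,p[2]))
E
```

```text
(371, 174, 11) [636.5 239.9]
(430, 174, 11) [673.4 240.2]
(245, 157, 13) [559.7 250. ]
(443, 157, 13) [680.8 250.9]
(378, 258, 130.5) [646.5 227.7]
(424, 258, 130.5) [662.6 227.8]
```

Request:
{"api": "step_arm", "payload": {"commands": [[0, 0, 0.12, 0, 0, 0, 1], [0, 0, 0.12, 0, 0, 0, 1], [0, 0, 0.08, 0, 0, 0, 1], [0, 0, 0.05, 0, 0, 0, 1], [0, 0, 0.03, 0, 0, 0, 1], [0, 0, 0.01, 0, 0, 0, 1], [0, 0, 0, 0, 0, 0, 1], [0, 0, 0, 0, 0, 0, 1]]}}

```text
time: 30.8
ee_pos: [654.1, 195.6, 36.6]
eef_rot: [0.0, 0.704, 0.71, 0.001]
ft_force: [0.1, -1.2, -1.4]
grip_width: 0.191
grasp_force: 59.8
```

Request:
{"api": "step_arm", "payload": {"commands": [[0, 0, 0.004, 0, 0, 0, 1], [0, 0, 0, 0, 0, 0, 1], [0, 0, 0, 0, 0, 0, 0.65], [0, 0, 0, 0, 0, 0, 0.65], [0, 0, 0, 0, 0, 0, 0.65], [0, 0, 0, 0, 0, 0, 0.65], [0, 0, -0.1, 0, 0, 0, 0.65], [0, 0, -0.18, 0, 0, 0, 0.65], [0, 0, -0.18, 0, 0, 0, 0.65], [0, 0, -0.18, 0, 0, 0, 0.65]]}}

```text
time: 31.8
ee_pos: [653.1, 195.0, 196.0]
eef_rot: [0.0, 0.704, 0.71, -0.0]
ft_force: [1.8, -0.4, 0.4]
grip_width: 0.348
grasp_force: 0.0
```

Request:
{"api": "step_arm", "payload": {"commands": [[0, -0.19, -0.02, 0, 0, 0, 0.65], [0, -0.19, 0, 0, 0, 0, 0.65], [0, -0.19, 0, 0, 0, 0, 0.65], [0, -0.19, 0, 0, 0, 0, 0.65], [0, -0.19, 0, 0, 0, 0, 0.65], [0, 0, 0, 0, 0, 0, 0.65]]}}

```text
time: 32.4
ee_pos: [411.1, 192.0, 199.3]
eef_rot: [-0.001, 0.703, 0.711, -0.0]
ft_force: [1.1, 1.2, -0.4]
grip_width: 0.351
grasp_force: 0.0
```

```bash
python3 - <<'E'
from cell import bot
import cv2,pickle
s=bot.snapshot("top");pickle.dump(s,open("pics/t2.pkl","wb"))
cv2.imwrite("pics/t2.png",cv2.resize(s["pixels"][130:255,155:335,::-1],(792,550),interpolation=cv2.INTER_CUBIC))
o=bot.get_obs();print(o["ee_pos"])
E
```

```text
[413.67005621 192.8061461  199.87824947]
```

View pics/t2.png

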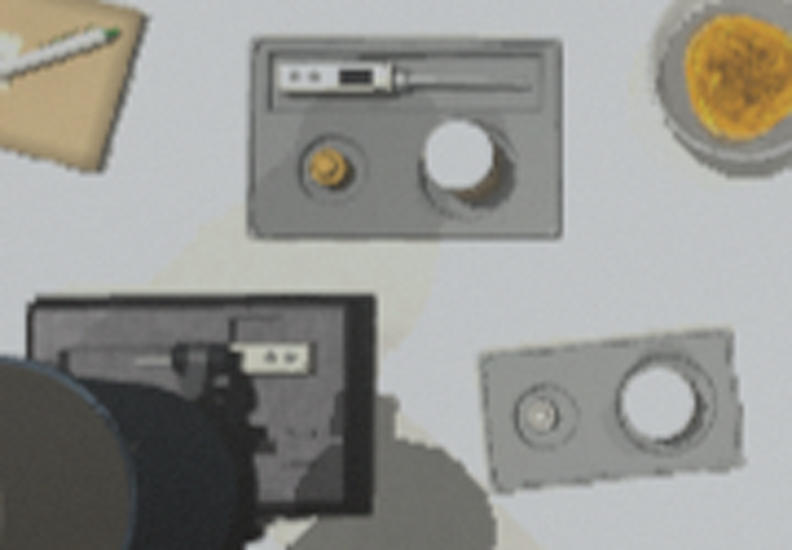

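All five pieces are in their pockets and the bowl and short probe haven't moved. I'll check the numbers before handing in.

```bash
python3 - <<'E'
from h import *
import pickle
s=pickle.load(open("pics/t2.pkl","rb"))
a=lambda x,y,z:ray(s,155+(x+.5)/4.4-.5,130+(y+.5)/4.4-.5,z)
for n,p in dict(jarL=(460,155,66),brass=(326,168,22),h0=(278,79,28),h1=(392,79,28),tip=(532,88,16),steel=(539,416,20),jarS=(659,404,66)).items():print(n,a(*p))
E
```

```text
jarL [600.1 111.3]
brass [598.3 200.3]
h0 [651.9 229.5]
h1 [652.7 160.1]
tip [650.5  76.2]
steel [448.2  67.6]
jarS [455.2  -7.5]
```

```bash
python3 -c "
from cell import bot
print(bot.job_done())"
```

```text
the job is handed in; nothing more can be done
None
```

I handed in both kits at about 32 s of the 138 s limit. In the last top image all five pieces measured within tolerance of their pocket centres, with the short probe and bowl unmoved. `bot.job_done()` did not report a verdict.

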